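# Set out the whetstones in grit order for sharpening

### The job

Set up the bench for sharpening: seat each of the four whetstones flat in its own holder in working order, from the coarsest (darkest) stone in the holder farthest from the leather strop to the finest (palest) in the holder next to the strop. The stones are brittle, so set them down rather than drop them, and leave the oil bottle standing where it is.

Things in the scene. Friction and masses are not known exactly. Their poses are not given: they have to be found in the camera images.
- stone_charcoal: whetstone, a rounded bar 100 x 30 x 22 mm (length along its x, width along its y, height along z), about 0.14 kg, lying flat on the worktop at the start; origin at the centre of its underside. Either end and either face may lead. Charcoal black, the darkest: the coarsest grit.
- stone_brown: whetstone, a rounded bar 100 x 30 x 22 mm (length along its x, width along its y, height along z), about 0.14 kg, lying flat on the worktop at the start; origin at the centre of its underside. Either end and either face may lead. Brick brown, second darkest: second coarsest.
- stone_buff: whetstone, a rounded bar 100 x 30 x 22 mm (length along its x, width along its y, height along z), about 0.14 kg, lying flat on the worktop at the start; origin at the centre of its underside. Either end and either face may lead. Buff or sand coloured, third: second finest.
- stone_ivory: whetstone, a rounded bar 100 x 30 x 22 mm (length along its x, width along its y, height along z), about 0.14 kg, lying flat on the worktop at the start; origin at the centre of its underside. Either end and either face may lead. Ivory white, the palest: the finest grit.
- holder_1: bamboo stone holder, grey silicone seat, fixed; four alike in a row, 68 mm apart. Origin: centre of its underside; x along its length (130 mm, across the row), y its width (54 mm). The stone lies along x on a pad 14 mm above the origin, between flared lips 6 mm high: clearance 3 mm, 7 mm at the lip tops. Nearest the robot. No side lips over the middle 44 mm (room for fingers).
- holder_2: bamboo stone holder, grey silicone seat, fixed; four alike in a row, 68 mm apart. Origin: centre of its underside; x along its length (130 mm, across the row), y its width (54 mm). The stone lies along x on a pad 14 mm above the origin, between flared lips 6 mm high: clearance 3 mm, 7 mm at the lip tops. Second from the robot. Open fingers only a little on release: the next stone is 38 mm off.
- holder_3: bamboo stone holder, grey silicone seat, fixed; four alike in a row, 68 mm apart. Origin: centre of its underside; x along its length (130 mm, across the row), y its width (54 mm). The stone lies along x on a pad 14 mm above the origin, between flared lips 6 mm high: clearance 3 mm, 7 mm at the lip tops. Third from the robot. No side lips over the middle 44 mm (room for fingers).
- holder_4: bamboo stone holder, grey silicone seat, fixed; four alike in a row, 68 mm apart. Origin: centre of its underside; x along its length (130 mm, across the row), y its width (54 mm). The stone lies along x on a pad 14 mm above the origin, between flared lips 6 mm high: clearance 3 mm, 7 mm at the lip tops. Farthest from the robot. Seated stones have 38 mm between them.
- strop: leather strop, fixed: dark wooden block 134 x 46 x 14 mm with a 4 mm brown leather face, parallel to the holders beyond one end of their row, 70 mm from holder_1 or holder_4 (this changes from start to start). Origin at the centre of its underside. Beyond the other end lies a dark steel flattening plate of the same outline with crossed grooves
- oil_bottle: honing oil bottle, brown with a black dropper cap, 33 mm across and 102 mm tall, standing loose on the worktop to the left of the stones; origin at the centre of its underside. It must stay standing where it is. To the right of the bench mat (y below 0) stand knife blocks with knives up to 0.40 m tall: pass well above them
There are look-alikes about, which are no part of the job. Leave any blue or turquoise look-alike of the oil_bottle alone.

How it is judged:
By the outcome, as a careful person would: the job done as asked, in the order asked, and still so for the second after the job is handed in, with the robot touching nothing.
It also fails if it takes over 99 s, if anything falls off the work surface, if the arm or the gripper's body presses on something with over 40 N, if the wrist force passes 120 N, or if a joint passes its speed limit or range.

### The arm

A 7-joint arm with a two-finger parallel gripper is mounted at the origin on a cart in front of the work surface, level with it; the furniture and walls round the work are solid. World frame = base frame: x ahead of the robot, y to its left, z up, the work surface at z = 0. Lengths are in m, angles in rad, forces in N, time in s.
With the tool pointing down it reaches from about 0.425 to 0.875 m from the base axis. Payload 4.7 kg.
Tool frame: the origin (TCP) lies on the mounting face of the last link; the fingertips stand 173 mm ahead of it and the grasp point (between the pads) lies 155 mm ahead of it; z points along the fingers, y is the line along which they close (so a half turn about z gives the same grasp; the last joint's range is limited). The gripper opens to 85 mm and grips with 20 to 120 N. Pads are 22 mm wide; open, the fingers measure 114 mm over their backs; the gripper's body (76 mm by 85 mm) begins 54 mm behind the grasp point. The pads swing forward as they close: fully open they stand 13 mm farther back than shut.
Start: joints at [1.121, 0.321, -0.07, 1.45, 0.023, 1.371, -0.057], TCP at [0.291, -0.581, 0.405] pointing down, gripper open.
Joint ranges: [-2.86, 2.86], [-0.3, 2.09], [-1.38, 1.24], [0.06, 2.45], [-1.56, 4.7], [0.09, 2.05], [-2.69, 2.69]. Speed limits (rad/s): [2.57, 2.57, 3.14, 3.14, 3.14, 3.14, 3.14].

### API

Orientations are given as a rotation vector (axis times angle).
In Python, from station import bot gives the robot as it stands.
- The arm moves only by the tool send_rows, never from a script. Its argument "moves" is a list that holds one entry, the list of rows, each a list of 6 numbers: the shift along the world's x, y, z in mm, then the turn, a rotation vector about the world's x, y, z in degrees. In form: [[[x, y, z, wx, wy, wz], ...]]. A call has 1 to 5 rows; each row shifts and turns the commanded pose from where the row before left it; what a row does not reach is not made up. A row lasts 1/12 s, in which the tool goes at most 41.7 mm and 7.16 degrees, less where a joint would pass 70% of its speed; a pose out of reach is approached as far as the arm can. A call with a gripper value outside its range is refused whole. "jaw" is the opening, from 0 (shut) to 1 (fully open), set as the call begins (left out, the last holds). The fingers move at their own pace and stop on an object; "squeeze" is the grip in N (left out, the last holds). Time passes only in rows, so rows that do not move let the fingers close. It gives the time, the measured TCP pose, the force, the opening and the grip force at its end, in the units of the state.
- bot.observe(): the state, without advancing time (a new reading comes with each control period).
- bot.get_image(name): name is "scene" or "top" or "wrist"; returns the picture (480x640x3 uint8, red, green, blue); there is no depth.
- bot.get_calibration(name): a dict with "fx", "fy", "cx", "cy" (pixels), "dist" ([k1, k2, p1, p2, k3] as OpenCV has them; the pictures are not rectified), "camera_from_world" (4x4, takes a point from world to camera coordinates). Camera axes: x right, y down, z forward; pixel columns grow to the right and rows downward; lengths in m; the calibration is good to about 2 mm. A picture is of the moment at which its call begins: read the wrist's pose just before it. get_calibration takes no time and is no camera call; for the wrist camera it gives the pose at the moment of the call.
- bot.job_done(): hands the job in; it is judged then, once.
The state is a dict: "clock": time; "joint_pos": joint angles; "joint_velocities": joint speeds; "tau": joint torques, N m; "tcp_pos": TCP position; "ee_rot": TCP orientation; "contact_force": force on the tool from outside, world axes, zero at the start; "ft_torque": the same for the moment, N m; "grip_width": opening from 0.0 (shut) to 1.0 (fully open); "grip_force": force on a finger pad.
Only numpy, scipy, OpenCV 4.12 (cv2) and the standard library are available. Lean on these libraries where they do the work, as an engineer would, in place of code of your own. Each camera call takes 0.05 s, during which the arm holds its last target. There are 200 camera calls.

## Working session

There is one attempt and no reset: what is moved stays moved. The work goes in short steps, Python scripts to look and compute and a tool call to move; the robot and the scene stay as the last step left them, time stands still between calls to the robot, and variables do not carry over. Pictures are saved under pics/ and viewed, at most 14 in all, crops included, and the job is handed in when it is done.

Besides the shell and the picture viewer there is one more tool, called after "Call:" as a command line: name --argument value ..., lists and objects as JSON in quotes. send_rows: Moves the arm, as the interface text tells. Its arguments: {"type":"object","properties":{"moves":{"type":"array"},"jaw":{"type":"number"},"squeeze":{"type":"number"}},"required":["moves"]}

```bash
mkdir -p pics; ls
python3 - <<'E'
from station import bot
import cv2
o=bot.observe();print({k:o[k] for k in('clock','tcp_pos','ee_rot','contact_force','grip_width')})
for n in('scene','top'):
    cv2.imwrite(f'pics/{n}0.png',bot.get_image(n)[:,:,::-1]);c=bot.get_calibration(n);print(c)
E
```

```text
pics
{'clock': 0.0, 'tcp_pos': array([ 0.2906483 , -0.5811691 ,  0.40362153]), 'ee_rot': array([-3.05569633e+00, -7.21675079e-01,  8.30192895e-04]), 'contact_force': array([ 0.5383208 , -0.75982529,  0.30876884]), 'grip_width': 1.0001594145680992}
{'fx': 570.3342570599788, 'fy': 570.3342570599788, 'cx': 316.5137844532984, 'cy': 248.74449076918444, 'dist': array([-0.05218527,  0.        ,  0.        ,  0.        ,  0.        ]), 'camera_from_world': array([[-0.54570334, -0.83766898,  0.02277174,  0.51213306],
       [-0.39242707,  0.23144902, -0.89018669,  0.17974614],
       [ 0.74041128, -0.4947141 , -0.45502648,  0.81682616],
       [ 0.        ,  0.        ,  0.        ,  1.        ]])}
{'fx': 513.8383304332226, 'fy': 513.8383304332226, 'cx': 321.898059688339, 'cy': 234.56030522162482, 'dist': array([0.0305444, 0.       , 0.       , 0.       , 0.       ]), 'camera_from_world': array([[ 2.85962855e-02, -9.99590971e-01,  3.77172816e-04,
         2.44240215e-01],
       [-9.78354308e-01, -2.80661087e-02, -2.05024735e-01,
         4.92939617e-01],
       [ 2.04951460e-01,  5.49393720e-03, -9.78756719e-01,
         9.63700173e-01],
       [ 0.00000000e+00,  0.00000000e+00,  0.00000000e+00,
         1.00000000e+00]])}
```

View pics/top0.png

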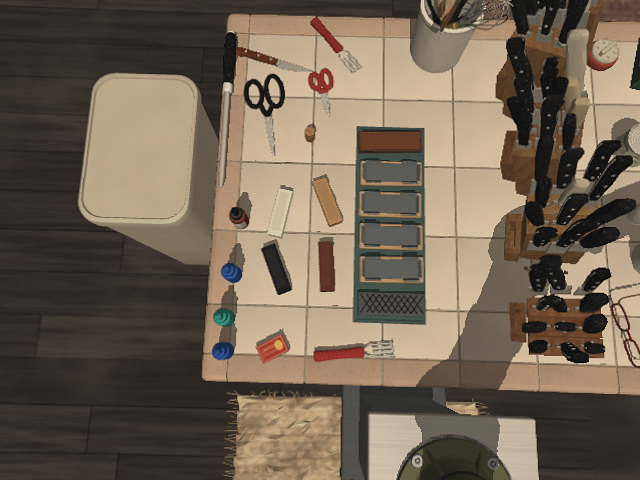

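View pics/scene0.png

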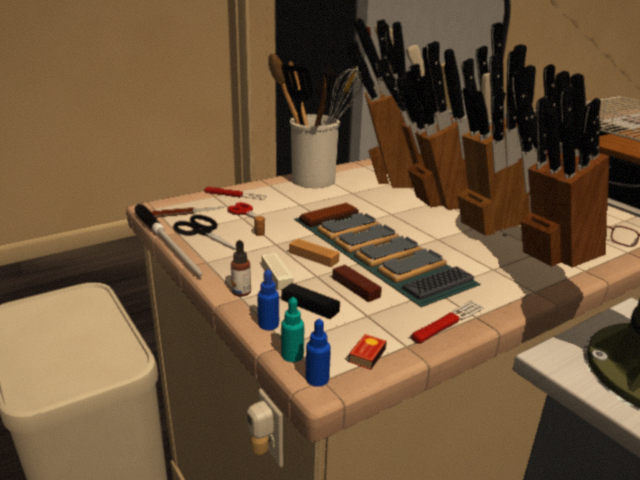

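Strop is the brown leather block at top (390,141), so holder_4 (390,172) is next to it, and the grooved plate (390,304) is by holder_1 (390,268). That gives charcoal (276,267)→h1, brown (327,265)→h2, buff (327,200)→h3, ivory (281,211)→h4. The oil bottle is the brown one at (238,216); the blue and turquoise ones are look-alikes.

```bash
cat > h.py <<'E'
import numpy as np,cv2
from scipy.optimize import minimize
def proj(P,c):
    T=c['camera_from_world'];K=np.array([[c['fx'],0,c['cx']],[0,c['fy'],c['cy']],[0,0,1]])
    return cv2.projectPoints(np.asarray(P,float).reshape(-1,3),cv2.Rodrigues(T[:3,:3])[0],T[:3,3],K,c['dist'])[0][:,0]
def ray(px,c,z):
    T=c['camera_from_world'];K=np.array([[c['fx'],0,c['cx']],[0,c['fy'],c['cy']],[0,0,1]])
    u=cv2.undistortPoints(np.asarray(px,float).reshape(-1,1,2),K,c['dist'])[:,0]
    d=np.c_[u,np.ones(len(u))]@T[:3,:3];o=-T[:3,:3].T@T[:3,3]
    return o+d*((z-o[2])/d[:,2])[:,None]
def box(x,y,a,L=.1,W=.03,z0=0,z1=.022):
    R=np.array([[np.cos(a),-np.sin(a)],[np.sin(a),np.cos(a)]])
    q=np.array([[sx*L/2,sy*W/2] for sx in(-1,1) for sy in(-1,1)])@R.T+[x,y]
    return np.r_[np.c_[q,np.full(4,z0)],np.c_[q,np.full(4,z1)]]
def hullmask(P,c,s=4):
    h=cv2.convexHull(proj(P,c).astype(np.float32))[:,0]
    m=np.zeros((480*s,640*s),np.uint8);cv2.fillConvexPoly(m,np.round(((h+.5)*s-.5)*16).astype(np.int32),1,shift=4);return m
def fit(mask,c,z0=0,L=.1,W=.03,z1=.022,s=4):
    M=cv2.resize(mask.astype(np.uint8),None,fx=s,fy=s,interpolation=cv2.INTER_NEAREST)
    ys,xs=np.nonzero(mask);r=cv2.minAreaRect(ray(np.c_[xs,ys],c,z1)[:,:2].astype(np.float32)*1000)
    b=cv2.boxPoints(r)/1000;e=[b[1]-b[0],b[2]-b[1]];e=max(e,key=np.linalg.norm)
    def f(p):
        m=hullmask(box(*p,L=L,W=W,z0=z0,z1=z1),c,s);return 1-(m&M).sum()/(m|M).sum()
    p0=[r[0][0]/1000,r[0][1]/1000,np.arctan2(e[1],e[0])]
    o=minimize(f,p0,method='Nelder-Mead',options=dict(initial_simplex=[p0]+[np.add(p0,d) for d in([.005,0,0],[0,.005,0],[0,0,.08])],xatol=1e-4,fatol=1e-4,maxiter=120))
    return o.x,1-o.fun,r[1]
E
python3 - <<'E'
from station import bot
from h import *
im=cv2.imread('pics/top0.png');c=bot.get_calibration('top')
T=c['camera_from_world'];print('cam',-T[:3,:3].T@T[:3,3])
# seeds via background difference: grabCut
for n,(u,v) in dict(charcoal=(276,267),brown=(327,265),buff=(327,200),ivory=(281,211)).items():
    m=np.full(im.shape[:2],cv2.GC_BGD,np.uint8);cv2.rectangle(m,(u-24,v-36),(u+24,v+36),int(cv2.GC_PR_BGD),-1)
    p=ray([[u,v]],c,.022)[0]
    lab=im[v-3:v+4,u-3:u+4].reshape(-1,3).mean(0)
    d=np.linalg.norm(im.astype(float)-lab,axis=2)
    near=(d<(25 if n=='ivory' else 45)).astype(np.uint8);near[:v-36]=0;near[v+36:]=0;near[:,:u-22]=0;near[:,u+22:]=0
    k,l,st,ce=cv2.connectedComponentsWithStats(near);mk=l==l[v,u]
    print(n,lab.round(),mk.sum(),*fit(mk,c))
    big=cv2.resize(im[150:310,220:440],None,fx=3,fy=3,interpolation=cv2.INTER_CUBIC)
pts={'h4c':(391,172),'h1c':(391,268),'strop':(390,141),'plate':(391,305),'bottlebase':(238,222),'kb_near':(510,350),'kb_l':(505,215),'nearknife':(530,265)}
for k,p in pts.items(): print(k,ray([p],c,.014)[0].round(3))
cv2.imwrite('pics/crop0.png',big)
E
```

```text
cam [0.27777348 0.2526807  1.04420071]
charcoal [37. 39. 40.] 712 [0.42120044 0.34931799 0.39222467] 0.9060509554140127 (100.91261291503906, 29.225048065185547)
brown [41. 53. 92.] 733 [0.4295818  0.24749541 0.06073706] 0.9363226533569473 (101.77025604248047, 29.73589515686035)
buff [ 79. 120. 161.] 746 [0.56721997 0.25094744 0.3890931 ] 0.8521991005411997 (107.05608367919922, 54.50563430786133)
ivory [157. 188. 205.] 2703 [0.56436978 0.37492796 0.02638028] 0.28134697161245836 (150.98629760742188, 89.46844482421875)
h4c [0.632 0.117 0.014]
h1c [0.429 0.117 0.014]
strop [0.701 0.12  0.014]
plate [0.354 0.117 0.014]
bottlebase [0.515 0.432 0.014]
kb_near [ 0.275 -0.114  0.014]
kb_l [ 0.545 -0.117  0.014]
nearknife [ 0.443 -0.162  0.014]
```

View pics/crop0.png

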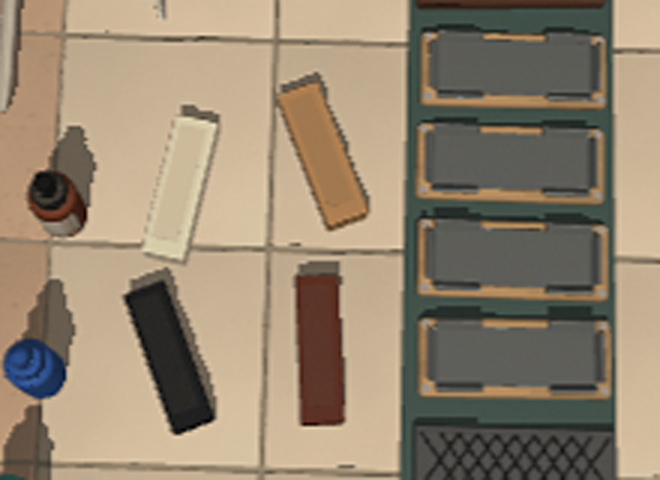

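Call:
send_rows --moves '[[[0,0,36,0,0,0],[0,0,36,0,0,0],[0,0,36,0,0,0],[0,0,36,0,0,0],[0,0,36,0,0,0]]]'

```text
clock: 0.52
tcp_pos: [0.2906, -0.5811, 0.5861]
ee_rot: [-3.057, -0.722, 0.0]
contact_force: [0.9, -0.3, -1.0]
grip_width: 1.0
grip_force: 0.0
```

Call:
send_rows --moves '[[[0,0,36,0,0,0],[0,0,36,0,0,0],[0,0,10,0,0,0],[26,31,0,0,0,0],[26,31,0,0,0,0]]]'

```text
clock: 0.93
tcp_pos: [0.3415, -0.5208, 0.6664]
ee_rot: [3.059, 0.712, -0.001]
contact_force: [1.1, 1.1, -0.6]
grip_width: 1.001
grip_force: 0.0
```

Call:
send_rows --moves '[[[27,31,0,0,0,0],[27,31,0,0,0,0],[27,31,0,0,0,0],[27,31,0,0,0,0],[27,31,0,0,0,0]]]'

```text
clock: 1.35
tcp_pos: [0.4787, -0.3626, 0.6665]
ee_rot: [-3.057, -0.722, 0.001]
contact_force: [1.1, 0.3, -0.3]
grip_width: 1.001
grip_force: 0.0
```

Call:
send_rows --moves '[[[15,37,0,0,0,0],[12,38,0,0,0,0],[8,38,0,0,0,0],[6,38,0,0,0,0],[6,38,0,0,0,0]]]'

```text
clock: 1.77
tcp_pos: [0.525, -0.1734, 0.6662]
ee_rot: [-3.057, -0.722, 0.001]
contact_force: [0.6, -0.9, 1.3]
grip_width: 0.998
grip_force: 0.0
```

Call:
send_rows --moves '[[[4,38,0,0,0,0],[2,38,0,0,0,0],[0,38,0,0,0,0],[-4,38,0,0,0,0],[-8,38,0,0,0,0]]]'

```text
clock: 2.18
tcp_pos: [0.5189, 0.0164, 0.6658]
ee_rot: [-3.057, -0.722, 0.002]
contact_force: [0.8, 0.9, -0.5]
grip_width: 0.999
grip_force: 0.0
```

Call:
send_rows --moves '[[[-8,38,0,0,0,0],[-10,38,0,0,0,0],[-10,38,0,0,0,0],[-11,36,0,0,0,0],[0,0,0,0,0,0]]]'

```text
clock: 2.6
tcp_pos: [0.4758, 0.1731, 0.6672]
ee_rot: [-3.049, -0.744, -0.001]
contact_force: [-0.9, 1.0, 0.9]
grip_width: 0.995
grip_force: 0.0
```

Run:
```python
from station import bot
import cv2,pickle
c=bot.get_calibration('wrist');im=bot.get_image('wrist');pickle.dump(c,open('w1.pkl','wb'))
cv2.imwrite('pics/w1.png',im[:,:,::-1])
T=c['camera_from_world'];print(-T[:3,:3].T@T[:3,3],T[2,:3],c['fx'],bot.observe()['tcp_pos'],bot.observe()['ee_rot'])
```

```text
[0.54034784 0.20714908 0.63682894] [-0.25348163 -0.12758959 -0.95888892] 395.0702935787387 [0.47746221 0.16938894 0.66702475] [-3.05314565e+00 -7.36589644e-01 -4.51377619e-04]
```

View pics/w1.png

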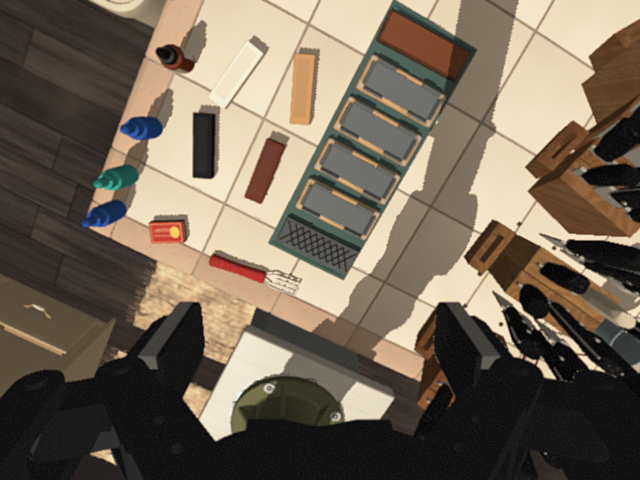

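Call:
send_rows --moves '[[[-6,21,-33,0,0,0],[-6,21,-33,0,0,0],[-6,21,-33,0,0,0],[-6,21,-33,0,0,0],[-6,21,-33,0,0,0]]]'

```text
clock: 3.07
tcp_pos: [0.4499, 0.2691, 0.5]
ee_rot: [3.057, 0.718, 0.0]
contact_force: [0.5, 0.8, 0.5]
grip_width: 0.999
grip_force: 0.0
```

Call:
send_rows --moves '[[[-6,21,-33,0,0,0],[-6,21,-33,0,0,0],[-6,21,-33,0,0,0],[0,0,0,0,0,0],[0,0,0,0,0,0]]]' --jaw 0.6

```text
clock: 3.48
tcp_pos: [0.4315, 0.3322, 0.4006]
ee_rot: [3.056, 0.724, -0.007]
contact_force: [-0.1, -0.5, 1.2]
grip_width: 0.597
grip_force: 0.0
```

Run:
```python
from station import bot
import cv2,pickle
c=bot.get_calibration('wrist');im=bot.get_image('wrist');pickle.dump(c,open('w2.pkl','wb'))
cv2.imwrite('pics/w2.png',im[:,:,::-1])
T=c['camera_from_world'];print(-T[:3,:3].T@T[:3,3],bot.observe()['tcp_pos'],bot.observe()['ee_rot'])
```

```text
[0.49639039 0.36517985 0.36985174] [0.43257347 0.3317244  0.40250293] [ 3.05687446e+00  7.20752314e-01 -1.64824803e-03]
```

View pics/w2.png

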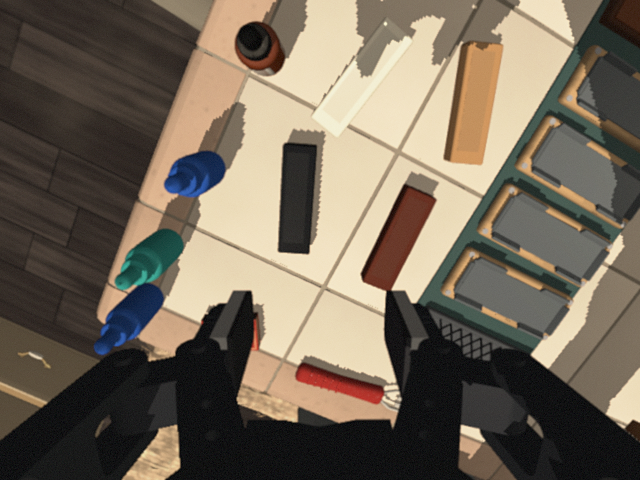

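Run:
```python
from h import *
import pickle
im=cv2.imread('pics/w2.png');c=pickle.load(open('w2.pkl','rb'))
for n,(u,v),th in(('charcoal',(297,200),35),('brown',(398,240),45),('buff',(474,100),60)):
    lab=im[v-5:v+6,u-5:u+6].reshape(-1,3).mean(0)
    b=cv2.bilateralFilter(im,5,40,5).astype(float);d=np.linalg.norm(b-lab,axis=2)
    near=(d<th).astype(np.uint8);near[:v-75]=0;near[v+75:]=0;near[:,:u-48]=0;near[:,u+48:]=0
    near=cv2.morphologyEx(near,cv2.MORPH_OPEN,np.ones((5,5)))
    k,l,st,ce=cv2.connectedComponentsWithStats(near);mk=l==l[v,u]
    p,q,r=fit(mk,c,s=2);print(n,lab.round(),mk.sum(),p,np.degrees(p[2]),q,r)
    cv2.polylines(im,[cv2.convexHull(proj(box(*p),c).astype(np.float32)).astype(int)],1,(0,255,0))
S=3;o=np.array([430,40]);big=cv2.resize(im[40:240,430:640],None,fx=S,fy=S,interpolation=cv2.INTER_CUBIC)
big=cv2.resize(im[40:340,380:640],None,fx=2,fy=2,interpolation=cv2.INTER_CUBIC)
for i in range(3):
    P=proj(box(.429+.068*i,.117,np.pi/2,.13,.054,0,.014)[[4,5,7,6]],c)
    cv2.polylines(big,[np.round((P-[380,40]+.5)*2*16).astype(int)],1,(255,0,255),shift=4)
cv2.imwrite('pics/c2.png',np.hstack([big]))
```

```text
charcoal [42. 44. 46.] 3420 [0.42003451 0.34910707 0.39873836] 22.846025288874156 0.9061402927733987 (97.41826629638672, 28.85719108581543)
brown [ 42.  57. 105.] 3082 [0.42861832 0.24650556 0.14271692] 8.17707692096769 0.7644505085586702 (98.63597869873047, 28.62592887878418)
buff [ 94. 145. 195.] 4015 [0.56531479 0.25046666 0.39669066] 22.728700808230684 0.7552316012226663 (98.97161865234375, 29.354280471801758)
```

View pics/c2.png

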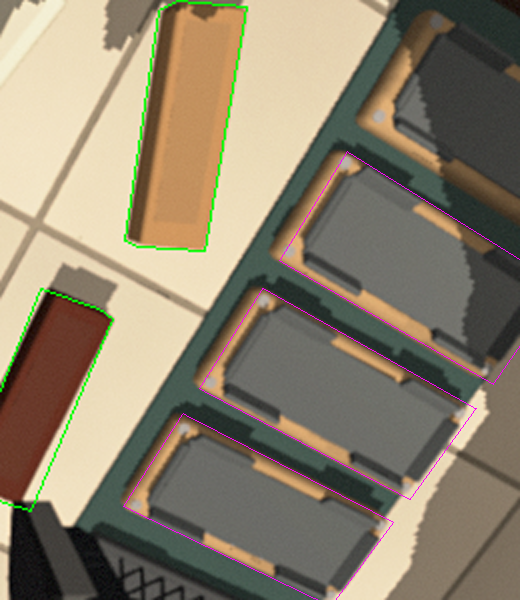

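Run:
```python
from h import *
import pickle
c=pickle.load(open('w2.pkl','rb'))
P=np.array([(263,300),(217,383),(460,413),(408,488),(184,428),(385,525),(345,160),(288,253)])/2+[380,40]-.25
r=ray(P,c,.014);print(r.round(4));print(r[:4].mean(0))
```

```text
[[0.5192 0.1781 0.014 ]
 [0.4761 0.1752 0.014 ]
 [0.5183 0.0573 0.014 ]
 [0.4745 0.0563 0.014 ]
 [0.45   0.177  0.014 ]
 [0.4527 0.0544 0.014 ]
 [0.5885 0.1803 0.014 ]
 [0.5425 0.18   0.014 ]]
[0.49703691 0.11673469 0.014     ]
```

Call:
send_rows --moves '[[[-2.4,3.5,-36,0,0,-0.74],[-2.4,3.5,-36,0,0,-0.74],[-2.4,3.5,-36,0,0,-0.74],[-2.4,3.5,-36,0,0,-0.74],[-2.4,3.5,-36,0,0,-0.74]]]'

```text
clock: 3.95
tcp_pos: [0.4223, 0.349, 0.2233]
ee_rot: [3.081, 0.616, 0.007]
contact_force: [0.0, -0.7, -0.4]
grip_width: 0.6
grip_force: 0.0
```

Call:
send_rows --moves '[[[0,0,-20,0,0,0],[0,0,-15,0,0,0],[0,0,-10,0,0,0],[0,0,0,0,0,0],[0,0,0,0,0,0]]]'

```text
clock: 4.37
tcp_pos: [0.4213, 0.3497, 0.1789]
ee_rot: [-3.08, -0.62, -0.003]
contact_force: [0.2, -0.1, 0.5]
grip_width: 0.601
grip_force: 0.0
```

Call:
send_rows --moves '[[[0,0,0,0,0,0],[0,0,0,0,0,0],[0,0,0,0,0,0],[0,0,0,0,0,0],[0,0,0,0,0,0]]]' --jaw 0.2 --squeeze 40

```text
clock: 4.78
tcp_pos: [0.4208, 0.3507, 0.1796]
ee_rot: [-3.079, -0.622, -0.006]
contact_force: [-0.3, -1.6, 7.0]
grip_width: 0.342
grip_force: 41.1
```

Call:
send_rows --moves '[[[0,0,15,0,0,0],[0,0,30,0,0,0],[0,0,36,0,0,0],[0,0,30,0,0,0],[0,-14,0,0,0,6.2]]]'

```text
clock: 5.2
tcp_pos: [0.4203, 0.3405, 0.2957]
ee_rot: [-3.034, -0.794, -0.018]
contact_force: [1.1, 1.3, -2.0]
grip_width: 0.339
grip_force: 40.1
```

Call:
send_rows --moves '[[[1,-23,0,0,0,6.1],[1,-23,0,0,0,6.1],[1,-23,0,0,0,6.1],[1,-23,0,0,0,6.1],[1,-23,0,0,0,6.1]]]'

```text
clock: 5.62
tcp_pos: [0.4243, 0.2201, 0.2888]
ee_rot: [2.722, 1.568, -0.0]
contact_force: [0.7, -0.4, -1.9]
grip_width: 0.341
grip_force: 40.1
```

Call:
send_rows --moves '[[[1,-23,0,0,0,6.1],[1,-23,0,0,0,6.1],[1,-23,0,0,0,6.1],[1,-23,0,0,0,6.1],[0,-12,0,0,0,6.1]]]'

```text
clock: 6.03
tcp_pos: [0.4285, 0.1143, 0.2887]
ee_rot: [2.216, 2.225, -0.002]
contact_force: [0.2, -0.0, -1.7]
grip_width: 0.34
grip_force: 40.1
```

Call:
send_rows --moves '[[[0,0,-18,0,0,0],[0,0,-18,0,0,0],[0,0,0,0,0,0],[0,0,0,0,0,0],[0,0,0,0,0,0]]]'

```text
clock: 6.45
tcp_pos: [0.4289, 0.1176, 0.2535]
ee_rot: [2.219, 2.223, 0.001]
contact_force: [0.2, 0.3, -1.9]
grip_width: 0.341
grip_force: 40.1
```

```bash
cat > snap.py <<'E'
import sys,cv2,pickle
from station import bot
n=sys.argv[1]
c=bot.get_calibration('wrist');im=bot.get_image('wrist');pickle.dump(c,open(n+'.pkl','wb'))
cv2.imwrite(f'pics/{n}.png',im[:,:,::-1]);o=bot.observe();print(o['clock'],o['tcp_pos'],o['ee_rot'],o['grip_width'])
E
python3 snap.py w3
```

```text
6.5 [0.42915095 0.11758545 0.25378028] [2.21849651e+00 2.22279635e+00 1.99321703e-03] 0.34134858519496186
```

View pics/w3.png

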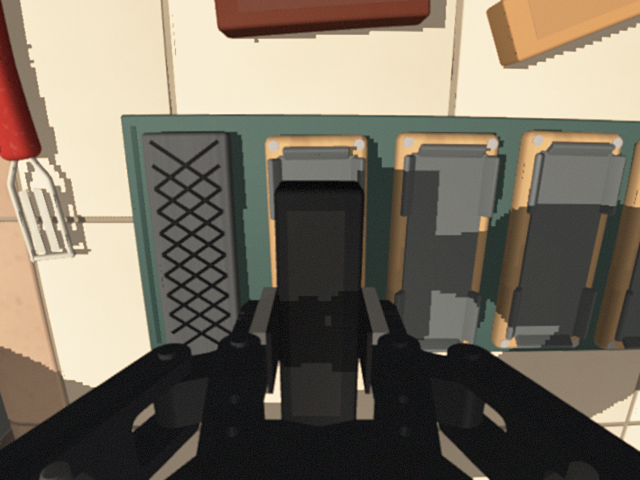

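Run:
```python
from h import *
import pickle
c=pickle.load(open('w3.pkl','rb'))
print(ray([(276,184),(362,184),(279,420),(357,420)],c,.0962).round(4))
print(ray([(273,145),(360,145),(408,143),(493,143),(540,142),(617,142),(505,344)],c,.014).round(4))
for y in(.1667,.0667):print(proj([[.414,y,.0962],[.444,y,.0962],[.414,y,.0742],[.444,y,.0742]],c).round(1).tolist())
```

```text
[[0.4155 0.1702 0.0962]
 [0.4433 0.1703 0.0962]
 [0.4138 0.077  0.0962]
 [0.4446 0.077  0.0962]]
[[0.4056 0.1775 0.014 ]
 [0.4507 0.1776 0.014 ]
 [0.4757 0.1787 0.014 ]
 [0.5204 0.1792 0.014 ]
 [0.5457 0.1801 0.014 ]
 [0.5885 0.1809 0.014 ]
 [0.5436 0.0596 0.014 ]]
[[271.7, 194.8], [363.8, 195.0], [278.3, 184.1], [357.5, 184.2]]
[[280.2, 440.5], [354.6, 440.6], [284.6, 403.4], [350.5, 403.5]]
```

Run:
```python
from h import *
im=cv2.imread('pics/w3.png')
cv2.imwrite('pics/c3.png',cv2.resize(cv2.convertScaleAbs(im[120:360,380:640],alpha=1.3),None,fx=2.5,fy=2.5,interpolation=cv2.INTER_CUBIC))
```

```text
(no output)
```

View pics/c3.png

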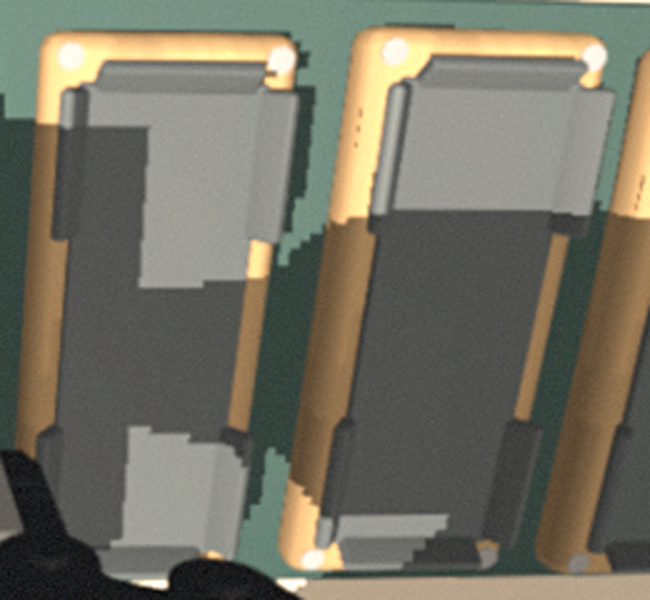

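Run:
```python
from h import *
import pickle
c=pickle.load(open('w3.pkl','rb'))
f=lambda l,z:ray(np.array(l)/2.5+[380,120],c,z).round(4).tolist()
print('h3 lip ends',f([(495,88),(420,540)],.014));print('h2',f([(185,92),(150,548)],.014))
print('h3 mid',f([(367,300),(543,300)],.014),'h2 mid',f([(62,300),(243,300)],.014))
for z in(.012,.014,.016):print(z,'h3 screws',f([(395,50),(595,55),(312,558),(488,558)],z))
```

```text
h3 lip ends [[0.5678, 0.1736, 0.014], [0.5698, 0.0647, 0.014]]
h2 [[0.5004, 0.1718, 0.014], [0.5029, 0.0633, 0.014]]
h3 mid [[0.5465, 0.1262, 0.014], [0.5881, 0.1262, 0.014]] h2 mid [[0.4772, 0.1261, 0.014], [0.518, 0.1261, 0.014]]
0.012 h3 screws [[0.5456, 0.181, 0.012], [0.5906, 0.1809, 0.012], [0.5444, 0.0589, 0.012], [0.5899, 0.0581, 0.012]]
0.014 h3 screws [[0.5445, 0.1811, 0.014], [0.5891, 0.1809, 0.014], [0.5433, 0.0601, 0.014], [0.5884, 0.0593, 0.014]]
0.016 h3 screws [[0.5434, 0.1812, 0.016], [0.5875, 0.181, 0.016], [0.5422, 0.0614, 0.016], [0.5869, 0.0606, 0.016]]
```

Call:
send_rows --moves '[[[0,0,-20,0,0,0],[0,0,-18,0,0,0],[0,0,-12,0,0,0],[0,0,-6,0,0,0],[0,0,0,0,0,0]]]'

```text
clock: 6.92
tcp_pos: [0.4291, 0.1175, 0.1971]
ee_rot: [-2.22, -2.223, 0.0]
contact_force: [-0.1, 0.2, -1.3]
grip_width: 0.337
grip_force: 40.5
```

Call:
send_rows --moves '[[[0,0,-2,0,0,0],[0,0,-1,0,0,0],[0,0,0,0,0,0],[0,0,0,0,0,0]]]'

```text
clock: 7.25
tcp_pos: [0.4296, 0.1178, 0.1963]
ee_rot: [2.219, 2.222, 0.001]
contact_force: [-6.8, -1.9, 16.1]
grip_width: 0.344
grip_force: 42.7
```

Call:
send_rows --moves '[[[0,0,2,0,0,0],[-1.5,0,0,0,0,0],[0,0,-1,0,0,0],[0,0,-1,0,0,0],[0,0,0,0,0,0]]]'

```text
clock: 7.67
tcp_pos: [0.428, 0.1176, 0.1963]
ee_rot: [2.219, 2.222, -0.001]
contact_force: [-8.2, -2.1, 25.0]
grip_width: 0.336
grip_force: 43.6
```

```bash
python3 snap.py w4
python3 - <<'E'
import cv2
im=cv2.imread('pics/w4.png');cv2.imwrite('pics/c4.png',cv2.resize(cv2.convertScaleAbs(im[160:460,220:420],alpha=1.8),None,fx=2,fy=2,interpolation=cv2.INTER_CUBIC))
E
```

```text
7.7167 [0.42802452 0.11762639 0.19626725] [ 2.21907908e+00  2.22149932e+00 -7.61356242e-04] 0.3378529310073588
```

View pics/c4.png

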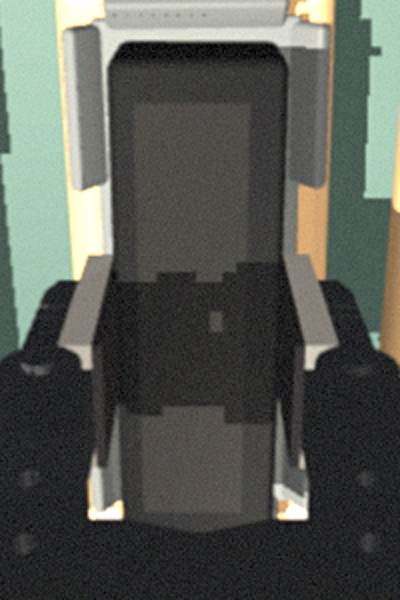

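Call:
send_rows --moves '[[[0,0,1.5,0,0,0],[0,0,0,0,0,0],[0,0,0,0,0,0]]]'

```text
clock: 7.97
tcp_pos: [0.4279, 0.1174, 0.1963]
ee_rot: [2.219, 2.222, 0.002]
contact_force: [-2.2, -0.7, 9.6]
grip_width: 0.34
grip_force: 41.9
```

Call:
send_rows --moves '[[[0,0,0,0,0,0],[0,0,0,0,0,0],[0,0,0,0,0,0]]]' --jaw 0.48

```text
clock: 8.22
tcp_pos: [0.4272, 0.1171, 0.195]
ee_rot: [-2.22, -2.223, 0.0]
contact_force: [0.0, -0.9, -0.2]
grip_width: 0.479
grip_force: 0.0
```

Call:
send_rows --moves '[[[0,0,10,0,0,0],[0,0,25,0,0,0],[0,0,25,0,0,0],[0,0,25,0,0,0],[0,0,15,0,0,0]]]'

```text
clock: 8.63
tcp_pos: [0.4278, 0.1177, 0.2982]
ee_rot: [2.218, 2.222, 0.004]
contact_force: [1.4, 0.3, -0.1]
grip_width: 0.481
grip_force: 0.0
```

```bash
python3 snap.py w5
```

```text
8.6833 [0.42869764 0.11796153 0.30029695] [2.21607386 2.2198289  0.00847018] 0.4826272830179142
```

View pics/w5.png

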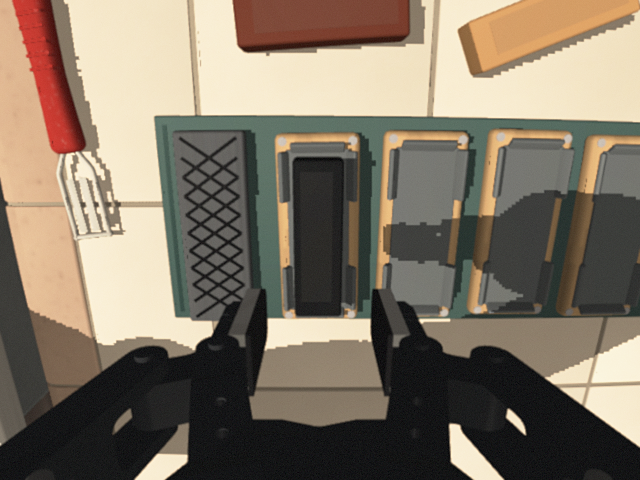

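Run:
```python
from h import *
import pickle
c=pickle.load(open('w5.pkl','rb'));im=cv2.imread('pics/w5.png')
for yc in(.1175,.1145):
  print(yc,proj(box(.4285,yc,np.pi/2,z0=.014,z1=.036),c).round(1).tolist())
print('holder',proj(box(.4285,.1175,np.pi/2,.13,.054,z0=0,z1=.014),c).round(1).tolist())
print('h2 screws',ray([(392,138),(462,138),(383,310),(444,310)],c,.014).round(4).tolist())
print('h1 screws',ray([(282,139),(353,139),(287,311),(348,311)],c,.014).round(4).tolist())
cv2.imwrite('pics/c5.png',cv2.resize(cv2.convertScaleAbs(im[120:330,250:480],alpha=1.5),None,fx=2.8,fy=2.8,interpolation=cv2.INTER_CUBIC))
```

```text
0.1175 [[339.1, 300.7], [296.6, 300.7], [341.7, 156.9], [294.4, 156.8], [340.8, 315.6], [294.9, 315.5], [343.9, 160.4], [292.2, 160.3]]
0.1145 [[339.0, 304.5], [296.6, 304.5], [341.6, 161.7], [294.4, 161.6], [340.7, 319.7], [295.0, 319.6], [343.8, 165.6], [292.3, 165.5]]
holder [[353.7, 310.6], [281.8, 310.6], [359.0, 132.0], [277.0, 131.8], [355.4, 319.7], [280.2, 319.7], [361.3, 132.7], [274.8, 132.5]]
h2 screws [[0.4749, 0.1794, 0.014], [0.5194, 0.1798, 0.014], [0.475, 0.0602, 0.014], [0.5189, 0.0599, 0.014]]
h1 screws [[0.4059, 0.1785, 0.014], [0.4504, 0.1786, 0.014], [0.4066, 0.0594, 0.014], [0.45, 0.0594, 0.014]]
```

View pics/c5.png

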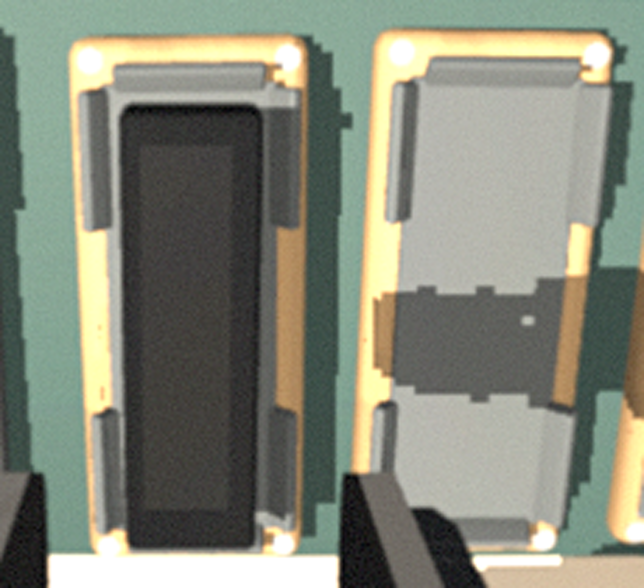

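Call:
send_rows --moves '[[[0,13,0,0,0,-6.65],[0,13,0,0,0,-6.65],[0,13,0,0,0,-6.65],[0,13,0,0,0,-6.65],[0,13,0,0,0,-6.65]]]' --jaw 0.6

```text
clock: 9.1
tcp_pos: [0.4271, 0.1827, 0.2954]
ee_rot: [2.767, 1.487, 0.0]
contact_force: [0.5, -0.2, 0.2]
grip_width: 0.601
grip_force: 0.0
```

Call:
send_rows --moves '[[[0,13,0,0,0,-6.65],[0,13,0,0,0,-6.65],[0,13,0,0,0,-6.65],[0,13,0,0,0,-6.65],[0,12,0,0,0,-6.65]]]'

```text
clock: 9.52
tcp_pos: [0.4271, 0.2469, 0.2954]
ee_rot: [-3.077, -0.633, 0.0]
contact_force: [-0.7, 0.7, 0.2]
grip_width: 0.599
grip_force: 0.0
```

Call:
send_rows --moves '[[[0,0,0,0,0,-6.65],[0,0,0,0,0,-6.65],[0,0,0,0,0,-6.65],[0,0,0,0,0,0],[0,0,0,0,0,0]]]'

```text
clock: 9.93
tcp_pos: [0.4271, 0.2462, 0.2953]
ee_rot: [3.14, 0.105, -0.0]
contact_force: [-1.2, 0.2, 0.1]
grip_width: 0.603
grip_force: 0.0
```

```bash
python3 snap.py w6
cat > seg.py <<'E'
import sys,pickle
from h import *
def seg(n,u,v,th,L=None,du=70,dv=90):
    im=cv2.imread(f'pics/{n}.png');c=pickle.load(open(n+'.pkl','rb'))
    lab=im[v-5:v+6,u-5:u+6].reshape(-1,3).mean(0).astype(float)
    # chromaticity + weak brightness so shaded faces stay in
    b=cv2.GaussianBlur(im,(3,3),0).astype(float)+8
    d=np.linalg.norm(b/b.sum(2,keepdims=True)-(lab+8)/(lab+8).sum(),axis=2)
    near=(d<th).astype(np.uint8);near[:max(v-dv,0)]=0;near[v+dv:]=0;near[:,:max(u-du,0)]=0;near[:,u+du:]=0
    near=cv2.morphologyEx(near,cv2.MORPH_OPEN,np.ones((5,5)))
    k,l,st,ce=cv2.connectedComponentsWithStats(near);mk=l==l[v,u]
    p,q,r=fit(mk,c,s=2);print(lab.round(),mk.sum(),p.round(4),np.degrees(p[2]).round(2),q,r)
    im[mk]=im[mk]//2+np.array([60,0,0],np.uint8)
    cv2.polylines(im,[cv2.convexHull(proj(box(*p),c).astype(np.float32)).astype(int)],1,(0,255,0))
    cv2.imwrite(f'pics/{n}s.png',im)
if __name__=='__main__': seg(sys.argv[1],int(sys.argv[2]),int(sys.argv[3]),float(sys.argv[4]))
E
python3 - <<'E'
from h import *
import pickle
c=pickle.load(open('w6.pkl','rb'));p=proj([[.429,.247,.022]],c)[0];print(p)
from seg import seg
for th in(.06,.09):seg('w6',int(p[0]),int(p[1]),th)
E
```

```text
9.9833 [0.42718322 0.24613355 0.29532644] [ 3.13977793e+00  1.04356198e-01 -1.00471732e-04] 0.6008117185943321
[318.47269803 233.44801549]
[ 46.  61. 107.] 6722 [0.4296 0.2488 0.0648] 3.71 0.9234467836658996 (98.80938720703125, 28.86712074279785)
[ 46.  61. 107.] 6899 [0.4292 0.2491 0.0695] 3.98 0.9482509793141365 (99.51770782470703, 29.360546112060547)
```

View pics/w6s.png

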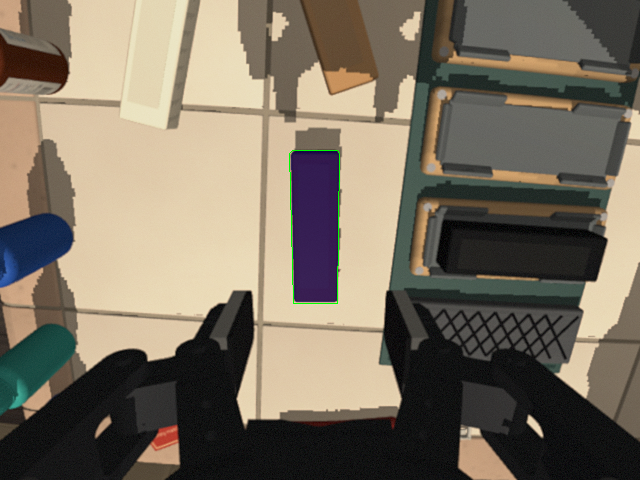

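Call:
send_rows --moves '[[[1.1,1.5,-36,0,0,0],[1.1,1.4,-36,0,0,0],[0,0,-26,0,0,0],[0,0,-12,0,0,0],[0,0,-6,0,0,0]]]'

```text
clock: 10.4
tcp_pos: [0.4287, 0.2486, 0.1775]
ee_rot: [3.139, 0.102, -0.006]
contact_force: [0.8, 0.1, -0.2]
grip_width: 0.6
grip_force: 0.0
```

Call:
send_rows --moves '[[[0,0,0,0,0,0],[0,0,0,0,0,0]]]'

```text
clock: 10.57
tcp_pos: [0.4301, 0.2495, 0.1804]
ee_rot: [-3.139, -0.1, -0.002]
contact_force: [-0.1, 0.2, -0.5]
grip_width: 0.598
grip_force: 0.0
```

Call:
send_rows --moves '[[[0,0,0,0,0,0],[0,0,0,0,0,0],[0,0,0,0,0,0],[0,0,0,0,0,0],[0,0,0,0,0,0]]]' --jaw 0.2

```text
clock: 10.98
tcp_pos: [0.4304, 0.2496, 0.181]
ee_rot: [-3.139, -0.099, -0.005]
contact_force: [-0.4, 0.1, 6.6]
grip_width: 0.341
grip_force: 41.1
```

Call:
send_rows --moves '[[[0,0,15,0,0,0],[0,0,35,0,0,0],[0,0,35,0,0,0],[5,-10,30,0,0,6.6],[5,-10,0,0,0,6.6]]]'

```text
clock: 11.4
tcp_pos: [0.4409, 0.2312, 0.3006]
ee_rot: [-3.105, -0.471, -0.017]
contact_force: [0.4, 1.5, -1.3]
grip_width: 0.34
grip_force: 40.2
```

Call:
send_rows --moves '[[[5,-10,0,0,0,6.6],[5,-10,0,0,0,6.6],[5,-10,0,0,0,6.6],[5,-10,0,0,0,6.6],[5,-10,0,0,0,6.6]]]'

```text
clock: 11.82
tcp_pos: [0.4644, 0.1785, 0.2944]
ee_rot: [2.845, 1.331, 0.0]
contact_force: [0.3, 1.2, -1.5]
grip_width: 0.338
grip_force: 40.1
```

Call:
send_rows --moves '[[[5,-10,0,0,0,6.6],[5,-10,0,0,0,6.6],[5,-10,0,0,0,6.6],[5,-10,0,0,0,6.6],[5,-10,0,0,0,6.6]]]'

```text
clock: 12.23
tcp_pos: [0.4894, 0.1285, 0.2943]
ee_rot: [2.35, 2.085, -0.0]
contact_force: [-0.2, -0.2, -1.2]
grip_width: 0.339
grip_force: 40.1
```

Call:
send_rows --moves '[[[6,0,-20,0,0,6.6],[0,0,-20,0,0,0],[0,0,0,0,0,0],[0,0,0,0,0,0],[0,0,0,0,0,0]]]'

```text
clock: 12.65
tcp_pos: [0.4955, 0.1294, 0.2551]
ee_rot: [2.232, 2.21, 0.001]
contact_force: [-0.8, 0.9, -1.7]
grip_width: 0.337
grip_force: 40.1
```

```bash
python3 snap.py w7
```

```text
12.7 [0.49572657 0.12951373 0.25544674] [2.23140892e+00 2.20966173e+00 2.06451894e-03] 0.3361115662025109
```

Call:
send_rows --moves '[[[0.8,-10,0,0,0,0.5],[0,0,-20,0,0,0],[0,0,-18,0,0,0],[0,0,-12,0,0,0],[0,0,-5,0,0,0]]]'

```text
clock: 13.12
tcp_pos: [0.4958, 0.119, 0.1985]
ee_rot: [-2.222, -2.22, 0.002]
contact_force: [0.7, -0.4, -2.2]
grip_width: 0.339
grip_force: 40.2
```

Call:
send_rows --moves '[[[0,0,-2,0,0,0],[0,0,-1,0,0,0],[0,0,0,0,0,0],[0,0,0,0,0,0]]]'

```text
clock: 13.45
tcp_pos: [0.4966, 0.1195, 0.198]
ee_rot: [2.222, 2.219, -0.0]
contact_force: [-3.7, -1.2, 5.2]
grip_width: 0.34
grip_force: 41.1
```

Call:
send_rows --moves '[[[0,0,-1,0,0,0],[0,0,0,0,0,0],[0,0,0,0,0,0]]]'

```text
clock: 13.7
tcp_pos: [0.4966, 0.1196, 0.1979]
ee_rot: [2.222, 2.219, -0.002]
contact_force: [-6.9, -2.3, 15.2]
grip_width: 0.339
grip_force: 42.2
```

Call:
send_rows --moves '[[[0,0,1,0,0,0],[0,0,0,0,0,0]]]'

```text
clock: 13.87
tcp_pos: [0.497, 0.1196, 0.198]
ee_rot: [2.221, 2.219, 0.003]
contact_force: [-2.5, 0.3, 7.0]
grip_width: 0.341
grip_force: 41.4
```

Call:
send_rows --moves '[[[0,0,0,0,0,0],[0,0,0,0,0,0],[0,0,0,0,0,0]]]' --jaw 0.46

```text
clock: 14.12
tcp_pos: [0.4965, 0.1191, 0.1964]
ee_rot: [2.223, 2.22, 0.001]
contact_force: [-0.3, -0.1, 0.1]
grip_width: 0.465
grip_force: 0.0
```

Call:
send_rows --moves '[[[0,0,10,0,0,0],[0,0,25,0,0,0],[0,0,25,0,0,0],[0,0,25,0,0,0],[0,0,15,0,0,0]]]'

```text
clock: 14.53
tcp_pos: [0.4968, 0.1197, 0.2994]
ee_rot: [2.221, 2.219, 0.004]
contact_force: [0.7, -0.7, -0.2]
grip_width: 0.459
grip_force: 0.0
```

```bash
python3 snap.py w8
python3 - <<'E'
from h import *
import pickle
c=pickle.load(open('w8.pkl','rb'));im=cv2.imread('pics/w8.png')
for x in(.428,.4962):print(proj(box(x,.118,np.pi/2,z0=.014,z1=.036),c).round(0).tolist())
from seg import seg
p=proj([[.4962,.118,.036]],c)[0]
for th in(.06,.09):
  import seg as s
  # seated stone: shift world down by 14 mm through z0/z1
  s.fit=lambda m,c,s=2:fit(m,c,z0=.014,z1=.036,s=2)
  s.seg('w8',int(p[0]),int(p[1])-20,th)
E
```

```text
14.5833 [0.49773477 0.12003327 0.30155609] [2.21890105 2.21708471 0.00855549] 0.4583313057445459
[[241.0, 302.0], [199.0, 302.0], [232.0, 159.0], [186.0, 160.0], [235.0, 317.0], [190.0, 317.0], [225.0, 163.0], [174.0, 163.0]]
[[337.0, 302.0], [295.0, 302.0], [339.0, 159.0], [292.0, 159.0], [339.0, 317.0], [293.0, 317.0], [341.0, 163.0], [290.0, 163.0]]
[ 46.  64. 116.] 7347 [0.4976 0.1177 1.5729] 90.12 0.9491634907305729 (98.8488998413086, 29.4820556640625)
[ 46.  64. 116.] 7460 [0.4977 0.1183 1.5692] 89.91 0.9632020658489348 (99.43157958984375, 29.77572250366211)
```

Call:
send_rows --moves '[[[6,12,0,0,0,-6.1],[6,12,0,0,0,-6.1],[6,12,0,0,0,-6.1],[6,12,0,0,0,-6.1],[6,12,0,0,0,-6.1]]]' --jaw 0.6

```text
clock: 15.0
tcp_pos: [0.5265, 0.1796, 0.2964]
ee_rot: [-2.733, -1.55, 0.0]
contact_force: [0.5, 0.1, -0.1]
grip_width: 0.597
grip_force: 0.0
```

Call:
send_rows --moves '[[[6,12,0,0,0,-6.1],[6,12,0,0,0,-6.1],[6,12,0,0,0,-6.1],[6,12,0,0,0,-6.1],[6,12,0,0,0,-6.1]]]'

```text
clock: 15.42
tcp_pos: [0.5565, 0.2397, 0.2963]
ee_rot: [-3.044, -0.777, 0.001]
contact_force: [0.1, -1.0, 0.4]
grip_width: 0.599
grip_force: 0.0
```

Call:
send_rows --moves '[[[9,11,0,0,0,-6.1],[0,0,0,0,0,0],[0,0,0,0,0,0]]]'

```text
clock: 15.67
tcp_pos: [0.565, 0.2506, 0.2962]
ee_rot: [-3.078, -0.627, 0.001]
contact_force: [0.5, -0.4, -0.7]
grip_width: 0.602
grip_force: 0.0
```

```bash
python3 snap.py w9
python3 - <<'E'
from h import *
import pickle
from seg import seg
c=pickle.load(open('w9.pkl','rb'));p=proj([[.566,.2507,.022]],c)[0];print(p)
for th in(.03,.05,.07):seg('w9',int(p[0]),int(p[1])-10,th)
E
```

```text
15.7167 [0.56496143 0.24986181 0.2960757 ] [ 3.07817250e+00  6.26172296e-01 -1.48050176e-03] 0.5983304036378271
[319.97373085 234.62284712]
[ 85. 130. 174.] 6750 [0.5651 0.2501 0.3866] 22.15 0.9438249379522494 (99.77528381347656, 28.83485984802246)
[ 85. 130. 174.] 7004 [0.5656 0.2506 0.3871] 22.18 0.976365601143375 (100.6541519165039, 29.709163665771484)
[ 85. 130. 174.] 7128 [0.5659 0.2507 0.3878] 22.22 0.9852966674758123 (101.44700622558594, 30.052356719970703)
```

Call:
send_rows --moves '[[[0.2,0.3,-36,0,0,-0.8],[0.2,0.2,-36,0,0,0],[0,0,-26,0,0,0],[0,0,-12,0,0,0],[0,0,-6,0,0,0]]]'

```text
clock: 16.13
tcp_pos: [0.5648, 0.2491, 0.1781]
ee_rot: [3.083, 0.6, -0.006]
contact_force: [-0.8, -0.6, -0.3]
grip_width: 0.601
grip_force: 0.0
```

Call:
send_rows --moves '[[[0,0,0,0,0,0],[0,0,-1,0,0,0],[0,0,0,0,0,0]]]'

```text
clock: 16.38
tcp_pos: [0.5665, 0.2509, 0.1811]
ee_rot: [-3.083, -0.6, -0.005]
contact_force: [0.1, -0.9, 0.8]
grip_width: 0.598
grip_force: 0.0
```

Call:
send_rows --moves '[[[0,0,0,0,0,0],[0,0,0,0,0,0],[0,0,0,0,0,0],[0,0,0,0,0,0],[0,0,0,0,0,0]]]' --jaw 0.2

```text
clock: 16.8
tcp_pos: [0.5663, 0.2509, 0.1809]
ee_rot: [-3.084, -0.6, -0.004]
contact_force: [-0.6, -0.4, 6.4]
grip_width: 0.339
grip_force: 40.9
```

Call:
send_rows --moves '[[[0,0,15,0,0,0],[0,0,35,0,0,0],[0,0,35,0,0,0],[0,-12,30,0,0,6.2],[0,-12,0,0,0,6.2]]]'

```text
clock: 17.22
tcp_pos: [0.5669, 0.229, 0.3021]
ee_rot: [-2.997, -0.941, -0.018]
contact_force: [1.4, 1.0, -0.9]
grip_width: 0.34
grip_force: 40.1
```

Call:
send_rows --moves '[[[0,-12,0,0,0,6.2],[0,-12,0,0,0,6.2],[0,-12,0,0,0,6.2],[0,-12,0,0,0,6.2],[0,-12,0,0,0,6.2]]]'

```text
clock: 17.63
tcp_pos: [0.5653, 0.166, 0.2948]
ee_rot: [2.638, 1.705, -0.0]
contact_force: [-0.3, -0.7, -1.6]
grip_width: 0.341
grip_force: 40.0
```

Call:
send_rows --moves '[[[-1,-12,0,0,0,6.2],[-1,-12,0,0,0,6.2],[0,-12,0,0,0,6.2],[0,0,-20,0,0,6.1],[0,0,-20,0,0,0]]]'

```text
clock: 18.05
tcp_pos: [0.5643, 0.1294, 0.2555]
ee_rot: [2.215, 2.225, 0.003]
contact_force: [0.1, -0.3, -2.9]
grip_width: 0.341
grip_force: 40.0
```

Call:
send_rows --moves '[[[0,0,0,0,0,0],[0,0,0,0,0,0],[0,0,0,0,0,0]]]'

```text
clock: 18.3
tcp_pos: [0.5638, 0.131, 0.2554]
ee_rot: [2.218, 2.224, 0.001]
contact_force: [-0.5, -0.1, -0.8]
grip_width: 0.341
grip_force: 40.0
```

```bash
python3 snap.py w10;python3 - <<'E'
import cv2
im=cv2.imread('pics/w10.png');cv2.imwrite('pics/w10b.png',cv2.convertScaleAbs(im[100:460,150:600],alpha=1.4))
E
```

```text
18.35 [0.56406756 0.13110489 0.25574306] [2.21794174 2.22326621 0.00251895] 0.3353200805315669
```

View pics/w10b.png

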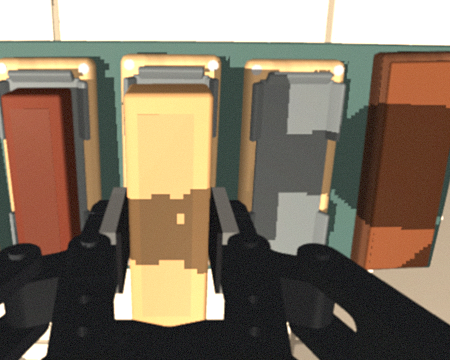

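Run:
```python
from h import *
import pickle
c=pickle.load(open('w10.pkl','rb'))
for z in(.014,.018):print(z,ray([(278,165),(363,165),(402,169),(488,168)],c,z).round(4).tolist())
```

```text
0.014 [[0.5427, 0.1804, 0.014], [0.5878, 0.1805, 0.014], [0.6087, 0.1785, 0.014], [0.6551, 0.1794, 0.014]]
0.018 [[0.5431, 0.1809, 0.018], [0.5873, 0.181, 0.018], [0.6078, 0.179, 0.018], [0.6533, 0.1799, 0.018]]
```

Call:
send_rows --moves '[[[0.8,-11,0,0,0,0],[0,0,-20,0,0,0],[0,0,-18,0,0,0],[0,0,-12,0,0,0],[0,0,-5,0,0,0]]]'

```text
clock: 18.77
tcp_pos: [0.564, 0.1186, 0.1979]
ee_rot: [-2.219, -2.223, 0.003]
contact_force: [-0.6, 0.0, -1.5]
grip_width: 0.344
grip_force: 40.2
```

Call:
send_rows --moves '[[[0,0,-2,0,0,0],[0,0,-1,0,0,0],[0,0,-0.5,0,0,0],[0,0,0,0,0,0]]]'

```text
clock: 19.1
tcp_pos: [0.5646, 0.1193, 0.1978]
ee_rot: [2.218, 2.223, -0.003]
contact_force: [-4.9, -3.1, 8.1]
grip_width: 0.338
grip_force: 41.3
```

Call:
send_rows --moves '[[[0,0,0.5,0,0,0],[0,0,0,0,0,0]]]'

```text
clock: 19.27
tcp_pos: [0.565, 0.1194, 0.1978]
ee_rot: [2.218, 2.223, 0.001]
contact_force: [-2.1, -1.7, 7.6]
grip_width: 0.34
grip_force: 41.1
```

Call:
send_rows --moves '[[[0,0,0,0,0,0],[0,0,0,0,0,0],[0,0,0,0,0,0]]]' --jaw 0.46

```text
clock: 19.52
tcp_pos: [0.5647, 0.1197, 0.1964]
ee_rot: [2.219, 2.224, 0.001]
contact_force: [0.0, 0.2, -0.2]
grip_width: 0.459
grip_force: 0.0
```

Call:
send_rows --moves '[[[0,0,10,0,0,0],[0,0,25,0,0,0],[0,0,25,0,0,0],[0,0,25,0,0,0],[0,0,15,0,0,0]]]'

```text
clock: 19.93
tcp_pos: [0.565, 0.1203, 0.2996]
ee_rot: [2.217, 2.223, 0.005]
contact_force: [0.1, -0.2, -0.3]
grip_width: 0.464
grip_force: 0.0
```

```bash
python3 snap.py w11
python3 - <<'E'
from h import *
import pickle, seg as s
c=pickle.load(open('w11.pkl','rb'))
p=proj([[.5646,.118,.036]],c)[0]
s.fit=lambda m,c,s=2:fit(m,c,z0=.014,z1=.036,s=2)
for th in(.05,.07):s.seg('w11',int(p[0]),int(p[1])-20,th,du=35)
# ivory estimate from the first wrist picture (top-face corners)
c=pickle.load(open('w2.pkl','rb'));r=ray([(388,19),(412,40),(339,134),(313,114)],c,.022);print(r.round(4).tolist(),r.mean(0))
c=pickle.load(open('w6.pkl','rb'));r=ray([(121,116),(167,129)],c,.0);print(r.round(4).tolist())
E
```

```text
19.9833 [0.56585924 0.12063093 0.30191842] [2.21514955 2.22109194 0.00924578] 0.4600228956908029
[105. 159. 215.] 7534 [ 0.5656  0.1177 -1.5654] -89.69 0.9681678773204196 (30.425777435302734, 99.19458770751953)
[105. 159. 215.] 7656 [ 0.5656  0.1177 -1.5661] -89.73 0.9640848670756647 (31.463027954101562, 99.0876693725586)
[[0.5894, 0.3497, 0.022], [0.5846, 0.3247, 0.022], [0.4914, 0.3432, 0.022], [0.4962, 0.3704, 0.022]] [0.54037847 0.3469776  0.022     ]
[[0.4937, 0.3806, 0.0], [0.4871, 0.3503, 0.0]]
```

Call:
send_rows --moves '[[[-2,19,1,0,0,6.5],[-2,19,1,0,0,6.5],[-2,19,1,0,0,6.5],[-2,19,1,0,0,6.5],[-2,19,1,0,0,6.5]]]' --jaw 0.52

```text
clock: 20.4
tcp_pos: [0.5542, 0.2154, 0.3015]
ee_rot: [1.5, 2.76, 0.0]
contact_force: [-0.1, -0.2, -0.7]
grip_width: 0.516
grip_force: 0.0
```

Call:
send_rows --moves '[[[-2,19,0,0,0,6.5],[-2,19,0,0,0,6.5],[-2,19,0,0,0,6.5],[-2,19,0,0,0,6.5],[-2,19,0,0,0,6.5]]]'

```text
clock: 20.82
tcp_pos: [0.5443, 0.3104, 0.3013]
ee_rot: [-0.668, -3.07, -0.0]
contact_force: [0.8, 0.3, 0.0]
grip_width: 0.52
grip_force: 0.0
```

Call:
send_rows --moves '[[[-3,19,0,0,0,6.5],[-2,18,0,0,0,6.5],[0,0,0,0,0,0],[0,0,0,0,0,0]]]'

```text
clock: 21.15
tcp_pos: [0.5387, 0.3476, 0.3011]
ee_rot: [-0.323, -3.124, -0.001]
contact_force: [-0.5, -0.5, -0.4]
grip_width: 0.525
grip_force: 0.0
```

```bash
python3 snap.py w12
python3 - <<'E'
from h import *
import pickle
from seg import seg
c=pickle.load(open('w12.pkl','rb'));p=proj([[.540,.347,.022]],c)[0];print(p)
im=cv2.imread('pics/w12.png')
for th in(.012,.018,.025):seg('w12',int(p[0]),int(p[1])-10,th)
P=ray([(262,70)],pickle.load(open('w2.pkl','rb')),0);print('bottle',P)
cv2.imwrite('pics/c12.png',cv2.resize(im[80:340,180:460],None,fx=2.2,fy=2.2,interpolation=cv2.INTER_CUBIC))
E
```

```text
21.2 [0.53945014 0.34638732 0.30103247] [-3.26822574e-01 -3.12422816e+00  7.30552754e-04] 0.5216726767860239
[316.83246663 235.71245322]
[148. 177. 194.] 24174 [ 0.5296  0.3629 -0.5431] -31.12 0.29921243651169005 (94.87662506103516, 121.56166076660156)
[148. 177. 194.] 24618 [ 0.5274  0.3535 -0.2053] -11.77 0.29075270127548947 (95.31448364257812, 121.56362915039062)
[148. 177. 194.] 24631 [ 0.5274  0.3535 -0.2053] -11.77 0.29059924485404576 (95.31448364257812, 121.56407928466797)
bottle [[0.50958935 0.42734958 0.        ]]
```

View pics/c12.png

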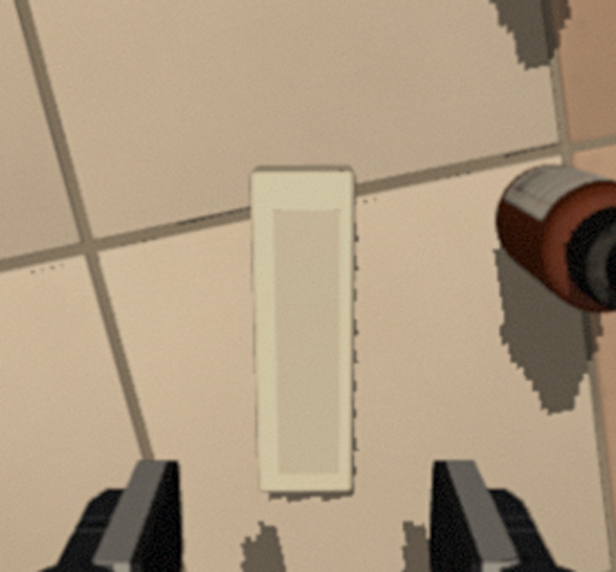

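Run:
```python
from h import *
import pickle
c=pickle.load(open('w12.pkl','rb'))
q=np.array([(252,167),(355,167),(354,491),(260,492)])/2.2+[180,80]-.3
m=np.zeros((480,640),np.uint8);cv2.fillConvexPoly(m,np.round(q).astype(int),1)
p,s,r=fit(m,c,s=2);print(p.round(4),np.degrees(p[2]),s,r)
print(ray(q,c,.022).round(4).tolist())
b=np.array([.512,.430])-p[:2];a=p[2]+np.pi/2;print('bottle across/along',b@[np.cos(a),np.sin(a)],b@[np.cos(p[2]),np.sin(p[2])])
```

```text
[ 0.5398  0.3482 -0.1912] -10.955667974432782 0.9823680312172562 (30.011516571044922, 100.70378112792969)
[[0.4864, 0.344, 0.022], [0.4923, 0.3724, 0.022], [0.5908, 0.3531, 0.022], [0.5851, 0.3241, 0.022]]
bottle across/along 0.07500819379657103 -0.042802038096316
```

Call:
send_rows --moves '[[[0.3,0.6,-36,0,0,1],[0.3,0.6,-36,0,0,0],[0,0,-28,0,0,0],[0,0,-14,0,0,0],[0,0,-7,0,0,0]]]'

```text
clock: 21.62
tcp_pos: [0.5402, 0.3457, 0.1778]
ee_rot: [-0.302, -3.125, 0.005]
contact_force: [-0.2, -0.8, 0.2]
grip_width: 0.521
grip_force: 0.0
```

Call:
send_rows --moves '[[[0,0,0,0,0,0],[0,0,-1,0,0,0],[0,0,0,0,0,0]]]'

```text
clock: 21.87
tcp_pos: [0.5408, 0.3483, 0.1812]
ee_rot: [0.298, 3.125, 0.003]
contact_force: [-0.2, 0.5, -0.2]
grip_width: 0.516
grip_force: 0.0
```

Call:
send_rows --moves '[[[0,0,0,0,0,0],[0,0,0,0,0,0],[0,0,0,0,0,0],[0,0,0,0,0,0],[0,0,0,0,0,0]]]' --jaw 0.2

```text
clock: 22.28
tcp_pos: [0.5407, 0.3483, 0.1812]
ee_rot: [0.298, 3.125, 0.002]
contact_force: [-0.5, -0.1, 5.9]
grip_width: 0.338
grip_force: 41.3
```

Call:
send_rows --moves '[[[0,0,15,0,0,0],[0,0,35,0,0,0],[0,0,35,0,0,0],[7,-19,30,0,0,-6.6],[7,-19,0,0,0,-6.6]]]'

```text
clock: 22.7
tcp_pos: [0.554, 0.3132, 0.3022]
ee_rot: [0.655, 3.065, 0.014]
contact_force: [1.2, 1.1, 0.1]
grip_width: 0.338
grip_force: 40.4
```

Call:
send_rows --moves '[[[8,-19,0,0,0,-6.6],[8,-19,0,0,0,-6.6],[8,-19,0,0,0,-6.6],[8,-19,0,0,0,-6.6],[8,-19,0,0,0,-6.6]]]'

```text
clock: 23.12
tcp_pos: [0.594, 0.2139, 0.2951]
ee_rot: [1.508, 2.756, 0.0]
contact_force: [0.8, -0.3, -1.4]
grip_width: 0.339
grip_force: 40.4
```

Call:
send_rows --moves '[[[8,-19,0,0,0,-6.6],[8,-19,0,0,0,-6.6],[8,-19,0,0,0,-6.6],[8,-19,0,0,0,-6.6],[5,-19,0,0,0,-6.6]]]'

```text
clock: 23.53
tcp_pos: [0.6313, 0.1189, 0.2951]
ee_rot: [2.229, 2.214, 0.001]
contact_force: [-0.4, 1.3, -0.7]
grip_width: 0.339
grip_force: 40.4
```

Call:
send_rows --moves '[[[0,0,-20,0,0,0],[0,0,-20,0,0,0],[0,0,0,0,0,0],[0,0,0,0,0,0],[0,0,0,0,0,0]]]'

```text
clock: 23.95
tcp_pos: [0.6312, 0.1205, 0.2556]
ee_rot: [2.222, 2.221, 0.002]
contact_force: [-0.3, 1.6, -0.8]
grip_width: 0.339
grip_force: 40.3
```

```bash
python3 snap.py w13
python3 - <<'E'
from h import *
import pickle
c=pickle.load(open('w13.pkl','rb'));im=cv2.imread('pics/w13.png')
# screws: bright low-saturation blobs near the expected far corners of h4
for sx in(-.0225,.0225):
    e=proj([[.632+sx,.179,.014]],c)[0];x,y=e.astype(int)
    p=im[y-14:y+15,x-14:x+15].astype(float);w=np.clip(p[:,:,0]-np.percentile(p[:,:,0],93),0,None)
    yy,xx=np.mgrid[:29,:29];q=np.array([(w*xx).sum(),(w*yy).sum()])/w.sum()+[x-14,y-14]
    print(e.round(1),q.round(1),p.max((0,1)),ray([q],c,.014)[0].round(4))
E
```

```text
24.0 [0.63136606 0.12060896 0.25593275] [2.22118218 2.22039949 0.00314243] 0.33839683262678444
[276.3 147.9] [277.4 149.3] [187. 201. 243.] [0.6101 0.1783 0.014 ]
[362.1 147.9] [362.  148.7] [188. 198. 232.] [0.6545 0.1786 0.014 ]
```

Call:
send_rows --moves '[[[0.9,-3,0,0,0,0],[0,0,-20,0,0,0],[0,0,-18,0,0,0],[0,0,-12,0,0,0],[0,0,-5,0,0,0]]]'

```text
clock: 24.42
tcp_pos: [0.6315, 0.1164, 0.198]
ee_rot: [-2.222, -2.219, 0.003]
contact_force: [-10.3, -4.0, 45.0]
grip_width: 0.335
grip_force: 47.1
```

Call:
send_rows --moves '[[[0,0,-2,0,0,0],[0,0,-1,0,0,0],[0,0,-0.5,0,0,0],[0,0,0,0,0,0]]]'

```text
clock: 24.75
tcp_pos: [0.632, 0.1169, 0.1981]
ee_rot: [2.222, 2.219, -0.002]
contact_force: [-5.2, -2.6, 7.9]
grip_width: 0.335
grip_force: 41.5
```

Call:
send_rows --moves '[[[0,0,0.5,0,0,0],[0,0,0,0,0,0]]]'

```text
clock: 24.92
tcp_pos: [0.6324, 0.117, 0.1981]
ee_rot: [2.222, 2.219, 0.001]
contact_force: [-3.0, -0.8, 6.7]
grip_width: 0.342
grip_force: 41.4
```

Call:
send_rows --moves '[[[0,0,0,0,0,0],[0,0,0,0,0,0],[0,0,0,0,0,0]]]' --jaw 0.46

```text
clock: 25.17
tcp_pos: [0.6322, 0.1168, 0.1964]
ee_rot: [2.223, 2.22, 0.001]
contact_force: [-0.1, 0.5, 0.4]
grip_width: 0.461
grip_force: 0.0
```

Call:
send_rows --moves '[[[0,0,10,0,0,0],[0,0,25,0,0,0],[0,0,25,0,0,0],[0,0,25,0,0,0],[0,0,25,0,0,0]]]'

```text
clock: 25.58
tcp_pos: [0.6319, 0.1169, 0.3081]
ee_rot: [2.222, 2.22, 0.001]
contact_force: [1.2, 0.3, 0.1]
grip_width: 0.46
grip_force: 0.0
```

Call:
send_rows --moves '[[[-25,0,25,0,0,0],[-25,0,25,0,0,0],[-25,0,25,0,0,0],[0,0,0,0,0,0],[0,0,0,0,0,0]]]'

```text
clock: 26.0
tcp_pos: [0.5565, 0.1176, 0.3839]
ee_rot: [2.219, 2.218, 0.004]
contact_force: [0.1, -0.9, 0.3]
grip_width: 0.457
grip_force: 0.0
```

```bash
python3 snap.py w14
python3 - <<'E'
from h import *
from station import bot
import pickle
c=pickle.load(open('w14.pkl','rb'));im=cv2.imread('pics/w14.png')
P=proj([[.38,.2,.014],[.7,.2,.014],[.38,.03,.014],[.7,.03,.014]],c);print(P.round())
a=np.clip(P.min(0)-5,0,None).astype(int);b=P.max(0).astype(int)+5
cr=cv2.resize(im[a[1]:b[1],a[0]:b[0]],None,fx=1.8,fy=1.8,interpolation=cv2.INTER_CUBIC)[:, :790]
t=bot.get_image('scene')[:,:,::-1][170:320,220:500];t=cv2.resize(t,None,fx=2,fy=2)
h=min(599,cr.shape[0]+t.shape[0]);out=np.zeros((cr.shape[0]+t.shape[0],max(cr.shape[1],t.shape[1]),3),np.uint8)
out[:cr.shape[0],:cr.shape[1]]=cr;out[cr.shape[0]:,:t.shape[1]]=t;print(out.shape)
cv2.imwrite('pics/final.png',out[:599])
E
```

```text
26.05 [0.55695957 0.11667389 0.38223839] [2.22119252e+00 2.21795935e+00 1.49769882e-03] 0.4600732211038919
[[104. 108.]
 [489. 108.]
 [131. 296.]
 [468. 295.]]
(656, 709, 3)
```

Run:
```python
from h import *
from station import bot
import pickle, seg as s
c=pickle.load(open('w14.pkl','rb'))
s.fit=lambda m,c,s=2:fit(m,c,z0=.014,z1=.036,s=2)
for n,x,th in(('char',.428,.06),('brown',.4965,.09),('buff',.565,.06),('ivory',.632,.03)):
    p=proj([[x,.118,.036]],c)[0]
    print(n,end=' ');s.seg('w14',int(p[0]),int(p[1]),th,du=26,dv=80)
im=cv2.imread('pics/w14.png').astype(float)
# screw centres (far pair) of every holder
for k in range(4):
    r=[]
    for sx in(-.0222,.0222):
        x,y=proj([[.4283+.068*k+sx,.1785,.014]],c)[0].astype(int);g=im[y-8:y+9,x-8:x+9,0]
        w=np.clip(g-np.percentile(g,94),0,None);yy,xx=np.mgrid[:17,:17]
        r.append(np.array([(w*xx).sum(),(w*yy).sum()])/w.sum()+[x-8,y-8])
    print('h',k+1,ray(r,c,.014).round(4).tolist())
t0=cv2.imread('pics/top0.png').astype(int);t1=bot.get_image('top')[:,:,::-1].astype(int)
d=np.abs(t1-t0).max(2);print('bottle diff',(d[198:235,225:252]>40).sum(),d[198:235,225:252].max())
```

```text
char [47. 50. 52.] 7680 [0.4271 0.1237 1.4777] 84.67 0.704496718435246 (135.33944702148438, 45.42011642456055)
brown [ 48.  65. 117.] 4625 [0.4967 0.1185 1.5646] 89.65 0.9501309639977402 (100.04644012451172, 32.12886428833008)
buff [103. 157. 212.] 4477 [ 0.5657  0.1183 -1.5646] -89.65 0.9893362954734796 (30.414527893066406, 101.01075744628906)
ivory [207. 236. 245.] 5441 [ 0.6326  0.1197 -1.5734] -90.15 0.9172290318137998 (38.12614822387695, 108.5573501586914)
h 1 [[0.4046, 0.1772, 0.014], [0.4492, 0.1782, 0.014]]
h 2 [[0.4744, 0.1794, 0.014], [0.5188, 0.1789, 0.014]]
h 3 [[0.5431, 0.181, 0.014], [0.5873, 0.1804, 0.014]]
h 4 [[0.6106, 0.1785, 0.014], [0.6549, 0.1787, 0.014]]
bottle diff 0 18
```

Run:
```python
from h import *
from station import bot
import pickle
c=pickle.load(open('w14.pkl','rb'));im=cv2.imread('pics/w14.png')
g=cv2.GaussianBlur(im,(3,3),0).max(2);p=proj([[.428,.118,.036]],c)[0].astype(int)
m=(g<72).astype(np.uint8);m[:,:p[0]-26]=0;m[:,p[0]+26:]=0;m[:p[1]-80]=0;m[p[1]+80:]=0
m=cv2.morphologyEx(m,cv2.MORPH_OPEN,np.ones((7,7)));l=cv2.connectedComponents(m)[1];m=l==l[p[1],p[0]]
x,q,r=fit(m,c,z0=.014,z1=.036,s=2);print(x.round(4),q,r)
if abs(x[0]-.428)<.003 and abs(x[1]-.118)<.003 and q>.88: print(bot.job_done())
```

```text
[0.4275 0.1175 1.5467] 0.9360457142857143 (102.7419662475586, 39.671424865722656)
the job is handed in; nothing more can be done
None
```

All four stones are seated and the job is handed in: charcoal in holder_1, brown in holder_2, buff in holder_3 and ivory in holder_4 next to the strop. The final wrist picture puts each stone within 1–2 mm of its holder's centre, and the oil bottle has not moved. Ivory touched down with a brief 45 N wrist reading, and the result of the judging was not shown.

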